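# Check a telescoping gauge on two studs and draw it out to its second stop

### The arm

A 6-joint arm with a two-finger parallel gripper is mounted at the origin on the work surface. World frame = base frame: x ahead of the robot, y to its left, z up, the work surface at z = 0. Lengths are in m, angles in rad, forces in N, time in s.
With the tool pointing down it reaches from about 0.3 to 0.775 m from the base axis. Payload 14.6 kg.
Tool frame: the origin (TCP) lies at the very end of the fingers, on their centre line; the grasp point (between the pads) lies 19 mm behind it; z points along the fingers, y is the line along which they close (so a half turn about z gives the same grasp; the last joint's range is limited). The gripper opens to 94 mm and grips with 3 to 60 N. Pads are 16 mm wide; open, the fingers measure 119 mm over their backs; the gripper's body (75 mm by 177 mm) begins 78 mm behind the grasp point.
Start: joints at [1.068, 0.3, 1.521, -0, 1.321, -0.067], TCP at [0.232, 0.499, 0.205] pointing down, gripper open.
Joint ranges: [-3.03, 3.03], [-0.79, 2.21], [0.23, 2.52], [-1.04, 4.18], [0, 3.07], [-2.55, 2.55]. Speed limits (rad/s): [2.22, 2.22, 2.57, 3.14, 3.14, 3.14].

### API

Orientations are given as [roll, pitch, yaw] about the fixed x, y, z axes, in that order (R = Rz(yaw) Ry(pitch) Rx(roll)).
In Python, from station import ctrl, cams gives the robot as it stands. The module is installed in compiled form; this text tells all that it offers.
- The arm moves only by the tool arm_command, never from a script. Its argument "plan" is a list that holds one entry, the list of rows, each a list of 7 numbers: the shift along the tool's x, y, z in mm, then the turn, a rotation vector about the tool's x, y, z in rad, then the closure, from -1 (fully open) to 1 (shut). A call has 1 to 12 rows; each row is the pose to reach, as a shift and turn from the pose commanded when the call began, along the tool's axes at that moment; what a row does not reach only later rows make up. A row lasts 1/10 s, in which the tool goes at most 50 mm and 8.59 degrees, less where a joint would pass 70% of its speed; a pose out of reach is approached as far as the arm can. A call with a gripper value outside its range is refused whole. The fingers move at their own pace and stop on an object; "squeeze" is the grip in N (left out, the last holds). Time passes only in rows, so rows that repeat a pose let the fingers close. It gives the time, the measured TCP pose, the force, the opening and the grip force at its end, in the units of the state.
- ctrl.get_obs(): the state, without advancing time (a new reading comes with each control period).
- cams.camera(name): name is "scene" or "top" or "wrist"; returns (picture, depth): 420x560x3 uint8, blue, green, red; 420x560 float32, m along the optical axis (not along the pixel's ray), 0 where there is no reading.
- cams.camera_info(name): a dict with "fx", "fy", "cx", "cy" (pixels), "world_to_cam" (4x4, takes a point from world to camera coordinates). Camera axes: x right, y down, z forward; pixel columns grow to the right and rows downward; lengths in m; the calibration is good to about 2 mm. A picture is of the moment at which its call begins: read the wrist's pose just before it. camera_info takes no time and is no camera call; for the wrist camera it gives the pose at the moment of the call.
- ctrl.hand_in(): hands the job in; it is judged then, once.
The state is a dict: "time_s": time; "qpos": joint angles; "joint_vel": joint speeds; "tau": joint torques, N m; "ee_pos": TCP position; "eef_rot": TCP orientation; "force": force on the tool from outside, world axes, zero at the start; "moment": the same for the moment, N m; "grip_width": finger opening in m; "grip_force": force on a finger pad.
Only numpy, scipy, OpenCV 4.12 (cv2) and the standard library are available. Lean on these libraries where they do the work, as an engineer would, in place of code of your own. Each camera call takes 0.05 s, during which the arm holds its last target. There are 200 camera calls.

### The job

Pick up the telescoping gauge and, with it still closed, rest its foot on the round steel stud and then on the square one. Then, pressing its side button with the grip, hook its collar behind the slotted fork and draw the gauge out past the first stop to the second, fully extended. Lift it clear and finish while holding it extended and roughly level in the air, at least 10 cm above the table; do not put it down, and leave the glue bottle, offcuts and tape measure alone.

Things in the scene. Friction and masses are not known exactly. Their poses are not given: they have to be found in the camera images.
- gauge: telescoping gauge, loose, lying on the table: aluminium tube with black ends, 180 mm long (its x) x 26 wide (y) x 32 high (z), 0.24 to 0.36 kg in all, balanced near its middle. Origin: centre of the underside, midway along. +x points to the end where a steel rod, 8 in diameter, comes out, its axis 21 above the underside; z up
- gauge_foot: foot of the gauge: steel pin 8 mm in diameter with a round lower end, pointing down (gauge's -z) under a 12 cube just beyond the collar at the rod's end. Origin at its lowest point: 144 from the gauge's origin along x when closed, 2 above the level of the tube's underside, so the tube must not lie over the other stud. Moves with the rod
- button_face (a point): centre of the outer face of the release button, on the tube's +y side, midway along (x = 0), 18 mm above the underside; a grey pad 16 x 16 mm that stands 5 proud of the tube. Grip the tube across its width (along y) with one finger on the button: 31 over the button, 26 when squeezed flush
- gauge_button (a joint): travel of the release button, m: 0 out, 0.005 flush with the tube; about 2 N starts it and 6 N brings it flush. Pressed beyond 0.004 it unlatches the rod; not pressed, the rod is latched at closed and again at the first stop (0.061)
- gauge_rod (a joint): how far the rod is drawn out, m: 0 closed (solid stop), 0.061 first stop (catches only if the button is out), 0.12 second stop (solid end of travel). Slides with about 2.5 N of friction and stays where it is left
- collar (a point): centre of the near face (facing the tube) of the steel collar on the rod, a disc 28 mm in diameter and 6 thick that cannot pass the fork's slot. When closed it is 132 from the gauge's origin along x and 42 of bare rod lies between it and the tube's end. Moves with the rod
- block: fixed wooden block 150 (x) x 60 (y) x 22 mm high that carries the two steel studs, 45 either side of its middle along x; origin at the centre of its underside
- stud_round: round steel stud on the block, 20 mm in diameter, 12 high, flat top; fixed. Origin: centre of its underside, on the block; its top is 12 above that (34 above the table)
- stud_square: square steel stud on the block, 20 x 20 mm, 12 high, flat top; fixed. Origin: centre of its underside, on the block; its top is 12 above that (34 above the table)
- fork: fixed steel fork: base 60 (x) x 90 (y) x 10 mm, carrying an upright plate 8 thick (x), 70 wide (y), 101 high, with a slot 18 wide, flared at its open top, that runs through the plate along x; slot bottom 55 above the table. Origin: centre of the base's underside. Lower the rod into the slot with the collar on the +x side of the plate and the tube on the -x side, and pull the tube towards -x
- fork_slot (a point): centre of the bottom of the fork's slot, mid-thickness of the plate, 55 mm above the table; its x axis is along the slot
- glue: bystander: glue bottle 52 in diameter, 130 mm high, origin at the centre of its underside
- offcut: bystander: pair of wooden offcuts stacked as one, 130 x 60 x 36 mm high, origin at the centre of its underside
- tape: bystander: black tape measure 62 x 36 x 58 mm high, origin at the centre of its underside

How it is judged:
By the outcome, as a careful person would: the job done as asked, in the order asked, and still so for the second after the job is handed in, while the arm keeps its last pose, push and grip.
It also fails if it takes over 64 s, if anything falls off the work surface, if the arm or the gripper's body presses on something with over 40 N, if the wrist force passes 120 N, or if a joint passes its speed limit or range.

## Working session

There is one attempt and no reset: what is moved stays moved. The work goes in short steps, Python scripts to look and compute and a tool call to move; the robot and the scene stay as the last step left them, time stands still between calls to the robot, and variables do not carry over. Pictures are saved under pics/ and viewed, at most 12 in all, crops included, and the job is handed in when it is done.

Besides the shell and the picture viewer there is one more tool, called after "Emit:" by a JSON object that holds its "method" and its "body". arm_command: Moves the arm, as the interface text tells. Its arguments: {"type":"object","properties":{"plan":{"type":"array"},"squeeze":{"type":"number"}},"required":["plan"]}

```bash
mkdir -p pics; python3 - <<'E'
from station import ctrl,cams
import cv2,numpy as np,pickle
d={}
for n in ("scene","top"):
    i=cams.camera_info(n);im,de=cams.camera(n);d[n]=(im,de,i);cv2.imwrite(f"pics/{n}0.png",im)
    print(n,i["fx"],i["cx"],i["cy"],np.linalg.inv(i["world_to_cam"]).round(3).tolist())
pickle.dump(d,open("d0.pkl","wb"))
o=ctrl.get_obs();print(o["time_s"],o["ee_pos"],o["eef_rot"],o["grip_width"],o["force"])
E
```

```text
scene 415.7838119896503 284.34147116594255 201.71344227692364 [[-0.593, 0.622, -0.512, 1.19], [0.805, 0.445, -0.391, 0.475], [-0.015, -0.644, -0.765, 1.009], [0.0, 0.0, 0.0, 1.0]]
top 431.04918664335247 286.9104697302688 199.34835937633366 [[-0.01, -0.981, 0.193, 0.338], [-1.0, 0.015, 0.024, -0.029], [-0.026, -0.193, -0.981, 1.159], [0.0, 0.0, 0.0, 1.0]]
0.1 [0.23208507 0.49838224 0.20495453] [-3.14058362e+00 -2.82099836e-05  2.70575889e+00] 0.09403355545004362 [-0.50572819  0.12511031  0.15982882]
```

View pics/top0.png

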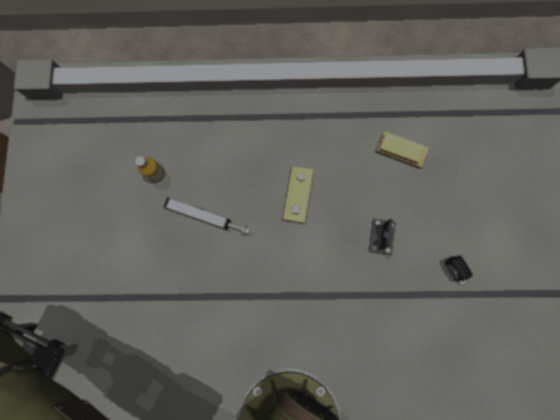

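View pics/scene0.png

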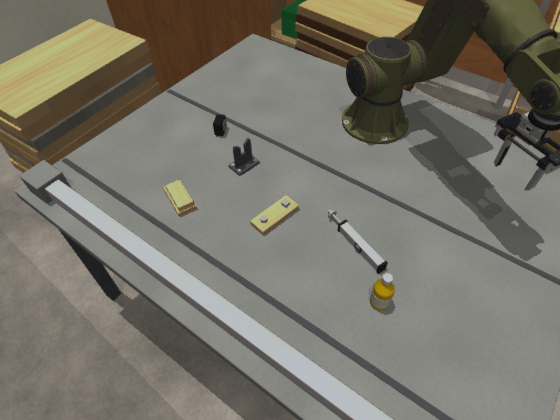

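The top view shows the gauge from (167,203) to (247,230), the block at (298,195), the fork at (382,236), the glue at (148,168), the offcuts at (402,150) and the tape at (457,268). The scene view agrees. The button faces away from the robot. Next I'll zoom in and get rough positions.

```bash
cat > h.py <<'E'
import numpy as np,cv2
def ray(i,u,v,z):
    "pixel -> world point on plane z"
    T=np.linalg.inv(i["world_to_cam"]);d=T[:3,:3]@[(u-i["cx"])/i["fx"],(v-i["cy"])/i["fy"],1]
    o=T[:3,3];return o+d*(z-o[2])/d[2]
def cloud(i,de):
    v,u=np.mgrid[:de.shape[0],:de.shape[1]]
    c=np.stack([(u-i["cx"])/i["fx"]*de,(v-i["cy"])/i["fy"]*de,de,np.ones_like(de)],-1)
    return (c@np.linalg.inv(i["world_to_cam"]).T)[...,:3]
def proj(i,p):
    c=(i["world_to_cam"]@np.append(p,1))[:3];return i["fx"]*c[0]/c[2]+i["cx"],i["fy"]*c[1]/c[2]+i["cy"]
E
python3 - <<'E'
import pickle,cv2,numpy as np
from h import *
d=pickle.load(open("d0.pkl","rb"))
t=d["top"][0];s=d["scene"][0]
c=lambda im,x,y,w=100,h=75:cv2.resize(im[y:y+h,x:x+w],(400,300),interpolation=cv2.INTER_CUBIC)
cv2.imwrite("pics/m0.png",np.vstack([np.hstack([c(t,160,180),c(t,335,200)]),np.hstack([c(s,310,200),c(s,200,115)])]))
i=d["top"][2]
for n,u,v,z in [("tail",167,203,.03),("tubeend",228,223,.03),("foot",247,230,.02),("roundA",300,177,.034),("studB",295,211,.034),("fork",382,236,0),("glue",148,168,.1),("tape",457,268,.058),("off",402,148,.036)]: print(n,ray(i,u,v,z).round(3))
E
```

```text
tail [0.555 0.32  0.03 ]
tubeend [0.499 0.155 0.03 ]
foot [0.481 0.106 0.02 ]
roundA [ 0.62  -0.038  0.034]
studB [ 0.528 -0.023  0.034]
fork [ 0.462 -0.255  0.   ]
glue [0.634 0.352 0.1  ]
tape [ 0.373 -0.426  0.058]
off [ 0.696 -0.314  0.036]
```

View pics/m0.png

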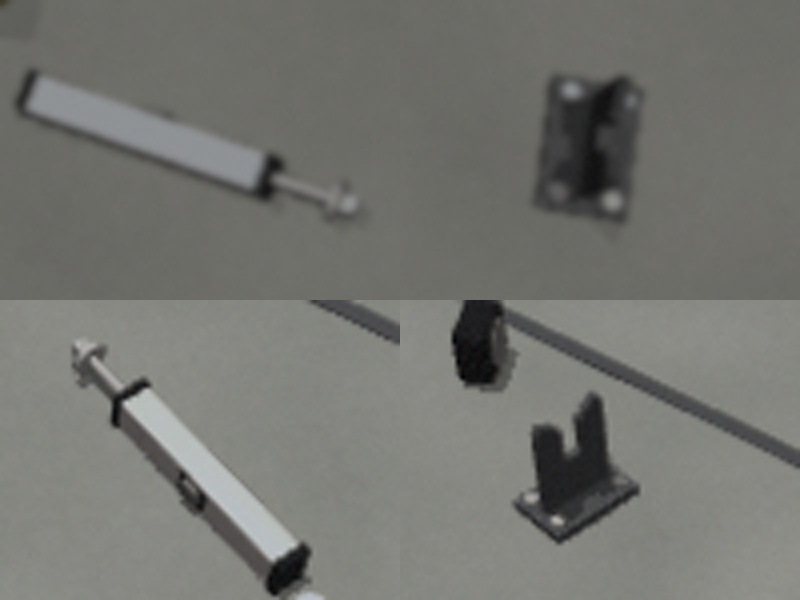

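Close up, the button is on the far (+x world) side of the tube and the fork's slot runs roughly along world y. The gauge centre is near (0.527, 0.238) with its +x axis at about -109°. I'll move over the gauge and look with the wrist camera.

Emit:
{"method": "arm_command", "body": {"plan": [[[-378,-112,-80,0,0,1.466,-1],[-378,-112,-80,0,0,1.466,-1],[-378,-112,-80,0,0,1.466,-1],[-378,-112,-80,0,0,1.466,-1],[-378,-112,-80,0,0,1.466,-1],[-378,-112,-80,0,0,1.466,-1],[-378,-112,-80,0,0,1.466,-1],[-378,-112,-80,0,0,1.466,-1],[-378,-112,-80,0,0,1.466,-1],[-378,-112,-80,0,0,1.466,-1],[-378,-112,-80,0,0,1.466,-1],[-378,-112,-80,0,0,1.466,-1]]]}}

```text
time_s: 1.3
ee_pos: [0.5274, 0.2376, 0.2852]
eef_rot: [-3.141, 0.0, 1.244]
force: [1.0, -0.2, -0.1]
grip_width: 0.0939
grip_force: 0.0
```

```bash
cat >> h.py <<'E'
from scipy.spatial.transform import Rotation as R
def snap(n,f):
    "wrist picture, depth, info; saved for reuse"
    import pickle
    from station import cams
    i=cams.camera_info(n);im,de=cams.camera(n);pickle.dump((im,de,i),open(f+".pkl","wb"));cv2.imwrite(f"pics/{f}.png",im);return im,de,i
def go(p,yaw):
    "shift (mm) and turn in tool axes from the present pose to p, tool down at yaw"
    from station import ctrl
    o=ctrl.get_obs();A=R.from_euler("xyz",o["eef_rot"]);B=R.from_euler("xyz",[np.pi,0,yaw])
    print("t",round(o["time_s"],2),"at",o["ee_pos"].round(4),o["eef_rot"].round(4),"q6",o["qpos"][5].round(2),"w",round(float(o["grip_width"]),4),"F",o["force"].round(2))
    print("move",(A.inv().apply(np.array(p)-o["ee_pos"])*1e3).round(1),(A.inv()*B).as_rotvec().round(4))
E
python3 - <<'E'
from h import *
snap("wrist","w1")
go([.5,-.13,.36],np.radians(80))
E
```

```text
t 1.35 at [0.5274 0.2377 0.2853] [-3.1414e+00  2.0000e-04  1.2436e+00] q6 0.69 w 0.094 F [-0.68  0.41 -0.02]
move [-357.    92.3  -74.6] [-0.0002  0.0002 -0.1527]
```

View pics/w1.png

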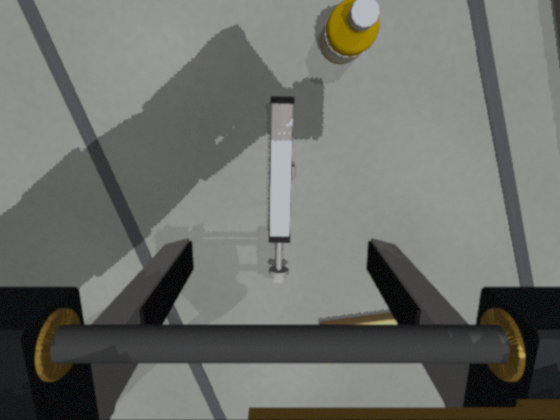

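The wrist view shows the gauge tube from row 97 to 241 at about column 281, the button at (293,170) and the foot at (279,272). The fingers are clear of it. I'll look at the block and fork next, then come back.

Emit:
{"method": "arm_command", "body": {"plan": [[[-417,112,-75,0,0,-0.153,-1],[-417,112,-75,0,0,-0.153,-1],[-417,112,-75,0,0,-0.153,-1],[-417,112,-75,0,0,-0.153,-1],[-417,112,-75,0,0,-0.153,-1],[-417,112,-75,0,0,-0.153,-1],[-417,112,-75,0,0,-0.153,-1],[-417,112,-75,0,0,-0.153,-1],[-417,112,-75,0,0,-0.153,-1],[-417,112,-75,0,0,-0.153,-1],[-417,112,-75,0,0,-0.153,-1]]]}}

```text
time_s: 2.45
ee_pos: [0.4979, -0.1934, 0.3602]
eef_rot: [-3.141, -0.0, 1.394]
force: [0.2, 0.8, -0.2]
grip_width: 0.094
grip_force: 0.0
```

```bash
python3 - <<'E'
from h import *
import pickle
im,de,i=snap("wrist","w2")
P=cloud(i,de);z=P[...,2]
k=(z>.02)&(z<.125)&(abs(P[...,0]-.47)<.07)&(abs(P[...,1]+.25)<.08)
print("z hist fork",np.histogram(z[k],bins=np.arange(.0,.13,.01)))
im,de,i=pickle.load(open("w1.pkl","rb"));P=cloud(i,de);z=P[...,2]
print("table z",np.median(z[np.abs(z)<.01]))
k=((z>.025)&(z<.04)).astype(np.uint8);k[250:]=0;k[:80]=0
n,l,st,_=cv2.connectedComponentsWithStats(k)
j=1+st[1:,4].argmax();print(st[j]);pts=P[l==j];print("z",np.median(pts[:,2]))
v,u=np.nonzero(l==j)
xy=np.array([ray(i,a,b,.032)[:2] for a,b in zip(u,v)]).astype(np.float32)
print(cv2.minAreaRect(xy*1000))
E
```

```text
z hist fork (array([  0,   0,  75,  94,  92, 141,  66,  82,  99, 205, 102,   0]), array([0.  , 0.01, 0.02, 0.03, 0.04, 0.05, 0.06, 0.07, 0.08, 0.09, 0.1 ,
       0.11, 0.12]))
table z 0.0009115199027662502
[ 268   96   27  154 3196]
z 0.03286723486922996
((528.6175537109375, 238.00462341308594), (190.47113037109375, 31.047443389892578), 69.976318359375)
```

View pics/w2.png

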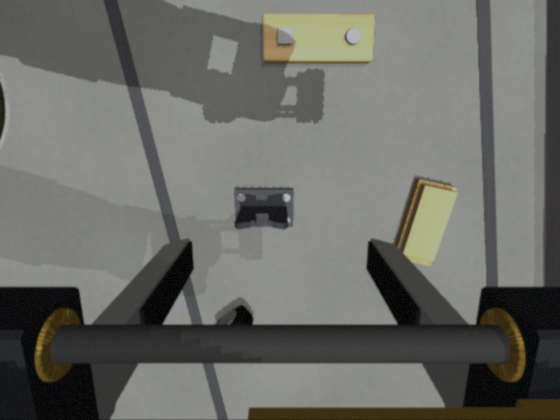

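The square stud is at (286,36), nearer the robot, and the round one is at (353,36). The fork is at (264,207). I'll refine all three.

```bash
python3 - <<'E'
from h import *
import pickle
im,de,i=pickle.load(open("w1.pkl","rb"));g=im.mean(2)
print("row prof",[(r,int(g[r,278:284].mean())) for r in list(range(92,106))+list(range(234,248))])
# long edges of the white tube at rows
L=[]
for r in range(150,232,8):
    row=g[r,255:310];d=np.diff(row);a=255+d.argmax()+.5;b=255+d.argmin()+.5;L.append((r,a,b))
print(L)
m=[ray(i,(a+b)/2,r,.032)[:2] for r,a,b in L]
f=cv2.fitLine(np.float32(m),cv2.DIST_L2,0,0,0).ravel();print("axis",f,np.degrees(np.arctan2(f[1],f[0])),"widths mm",[round(1e3*np.linalg.norm(ray(i,a,r,.032)-ray(i,b,r,.032)),1) for r,a,b in L][:4])
im,de,i=pickle.load(open("w2.pkl","rb"));P=cloud(i,de);z=P[...,2]
hsv=cv2.cvtColor(im,cv2.COLOR_BGR2HSV)
for n,(u0,v0) in dict(sq=(286,36),rd=(353,36)).items():
    s=hsv[v0-14:v0+14,u0-14:u0+14];k=(s[...,1]<60).astype(np.uint8)
    c,l,st,ce=cv2.connectedComponentsWithStats(k);j=l[14,14];print(n,st[j],ce[j]+[u0-14,v0-14],ray(i,*(ce[j]+[u0-14,v0-14]),.034).round(4), "zmed",np.median(z[v0-4:v0+4,u0-4:u0+4]))
k=(z>.094)&(z<.11);k[:180]=0;k[240:]=0;k[:,:225]=0;k[:,305:]=0
v,u=np.nonzero(k);print("plate top rows",v.min(),v.max(),"cols",u.min(),u.max(),[(r,u[v==r].tolist()) for r in np.unique(v)])
xy=P[k][:,:2];f=cv2.fitLine(np.float32(xy),cv2.DIST_L2,0,0,0).ravel();print("plate dir",f,xy.mean(0),np.degrees(np.arctan2(f[1],f[0])))
t=(xy-f[2:])@f[:2];print("t",np.sort(t*1e3).round(0)[[0,-1]],np.histogram(t*1e3,bins=np.arange(-45,46,3)))
kb=(z>.006)&(z<.013);kb[:180]=0;kb[240:]=0;kb[:,:225]=0;kb[:,305:]=0
print("base rect",cv2.minAreaRect(np.float32(P[kb][:,:2]*1000)))
cv2.imwrite("pics/f.png",cv2.resize(im[170:245,220:320],(800,600),interpolation=cv2.INTER_CUBIC))
E
```

```text
row prof [(92, 94), (93, 94), (94, 94), (95, 87), (96, 64), (97, 38), (98, 27), (99, 28), (100, 29), (101, 29), (102, 44), (103, 87), (104, 128), (105, 145), (234, 183), (235, 174), (236, 132), (237, 74), (238, 45), (239, 42), (240, 40), (241, 49), (242, 85), (243, 126), (244, 141), (245, 142), (246, 143), (247, 143)]
[(150, np.float64(270.5), np.float64(291.5)), (158, np.float64(270.5), np.float64(268.5)), (166, np.float64(270.5), np.float64(290.5)), (174, np.float64(270.5), np.float64(290.5)), (182, np.float64(270.5), np.float64(290.5)), (190, np.float64(269.5), np.float64(267.5)), (198, np.float64(269.5), np.float64(289.5)), (206, np.float64(269.5), np.float64(289.5)), (214, np.float64(269.5), np.float64(289.5)), (222, np.float64(269.5), np.float64(267.5)), (230, np.float64(269.5), np.float64(267.5))]
axis [0.40479767 0.9144063  0.5165435  0.22368814] 66.12155 widths mm [np.float64(25.4), np.float64(2.4), np.float64(24.5), np.float64(24.6)]
sq [  5   4  18  19 300] [285.19666667  34.75333333] [ 0.5351 -0.0209  0.034 ] zmed 0.03472047397909017
rd [  7   5  17  18 244] [353.76229508
[... 1254 characters left out ...]
85, 286, 287]), (np.int64(228), [236, 237, 238, 239, 240, 241, 242, 243, 244, 277, 278, 279, 280, 281, 282, 283, 284, 285]), (np.int64(229), [237, 238, 283, 284])]
plate dir [ 0.9841376  -0.17740682  0.4613206  -0.25094998] [ 0.46132062 -0.25094996] -10.21875
t [-35.  36.] (array([ 0,  0,  0, 13, 16, 16, 20, 18, 14, 17,  0,  0,  0,  0,  0,  0,  0,
        0,  0,  6, 13, 14, 21, 15, 15, 20, 11,  0,  0,  0]), array([-45, -42, -39, -36, -33, -30, -27, -24, -21, -18, -15, -12,  -9,
        -6,  -3,   0,   3,   6,   9,  12,  15,  18,  21,  24,  27,  30,
        33,  36,  39,  42,  45]))
base rect ((460.6629943847656, -251.16043090820312), (60.121559143066406, 88.92284393310547), 79.9424819946289)
```

View pics/f.png

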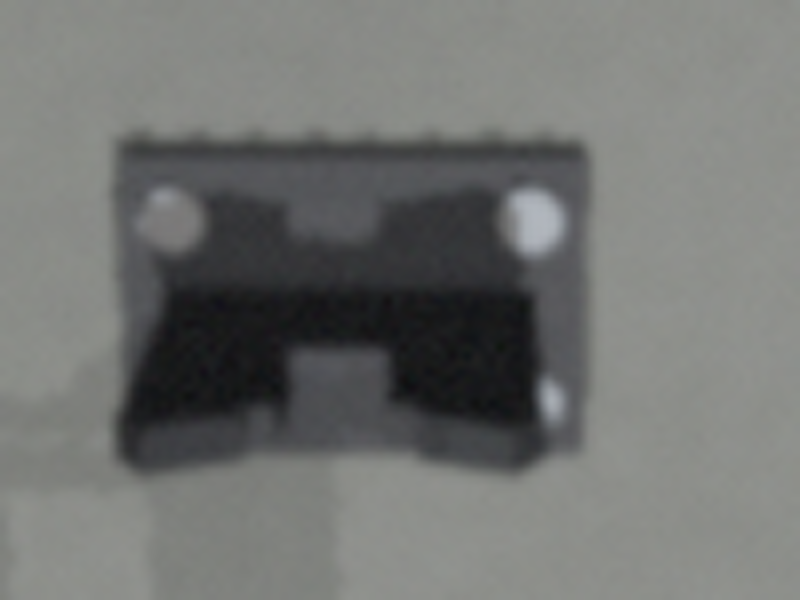

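```bash
python3 - <<'E'
from h import *
import pickle
im,de,i=pickle.load(open("w1.pkl","rb"));g=im.mean(2)
rows=[(150,281),(166,280.5),(174,280.5),(182,280.5),(198,279.5),(206,279.5),(214,279.5)]
m=np.array([ray(i,c,r,.032)[:2] for r,c in rows])
k=(g<60).astype(np.uint8)
for r0,r1 in((94,104),(235,244)):
    v,u=np.nonzero(k[r0:r1,262:302]);print("cap",u.min()+262,u.max()+262,u.mean()+262,v.min()+r0,v.max()+r0)
t=ray(i,282.3,96.3,.032)[:2];f=ray(i,279.7,242,.032)[:2]
d=f-t;print(t,f,"len",np.linalg.norm(d),"mid",(t+f)/2,"ang",np.degrees(np.arctan2(-d[1],-d[0])))
a=m[-1]-m[0];print("ang edges",np.degrees(np.arctan2(-a[1],-a[0])))
print("foot cube",ray(i,279,273,.03), "cam z",np.linalg.inv(i["world_to_cam"])[:3,3])
print("button",ray(i,293,170,.022))
k=cv2.inRange(im,(150,150,150),(255,255,255));k[:140]=0;k[238:]=0;k[:,:262]=0;k[:,302:]=0
v,u=np.nonzero(k);xy=np.float32([ray(i,a,b,.032)[:2]*1000 for a,b in zip(u,v)]);print(cv2.minAreaRect(xy))
E
```

```text
cap 270 293 281.85915492957747 96 103
cap 270 288 278.8831168831169 237 241
[0.55990671 0.32729707] [0.49904275 0.15777188] len 0.18011999656831038 mid [0.52947473 0.24253447] ang 70.25054184475935
ang edges 69.91356131311414
foot cube [0.48384131 0.11598103 0.03      ] cam z [0.55064912 0.30762009 0.46527359]
button [0.54452495 0.23966749 0.022     ]
((522.4345092773438, 223.4650421142578), (120.81187438964844, 26.126684188842773), 70.11288452148438)
```

```bash
python3 -c "
from h import *
go([.5295,.2425,.08],np.radians(70.1))"
```

```text
t 2.5 at [ 0.498  -0.1926  0.3603] [-3.1413e+00 -3.0000e-04  1.3945e+00] q6 -0.26 w 0.0937 F [0.55 0.42 0.12]
move [433.8 -45.2 280.4] [-0.0003 -0.0002  0.171 ]
```

Emit:
{"method": "arm_command", "body": {"plan": [[[43,-4.5,10,0,0,0.02,-1],[87,-9,30,0,0,0.04,-1],[130,-14,60,0,0,0.06,-1],[174,-18,85,0,0,0.08,-1],[217,-23,110,0,0,0.1,-1],[260,-27,130,0,0,0.12,-1],[304,-32,155,0,0,0.14,-1],[347,-36,180,0,0,0.16,-1],[390,-41,205,0,0,0.171,-1],[434,-45,228,0,0,0.171,-1],[434,-45,270,0,0,0.171,-1],[434,-45,280,0,0,0.171,-1]]]}}

```text
time_s: 3.7
ee_pos: [0.5273, 0.2434, 0.0763]
eef_rot: [-3.137, 0.004, 1.227]
force: [-0.7, -0.7, -0.3]
grip_width: 0.094
grip_force: 0.0
```

```bash
python3 -c "
from h import *
go([.5295,.2425,.004],np.radians(70.1))"
```

```text
t 3.7 at [0.5273 0.2434 0.0763] [-3.1365  0.0043  1.2266] q6 0.71 w 0.094 F [-0.73 -0.7  -0.3 ]
move [ 0.2  2.7 72.2] [-0.005   0.0043  0.0031]
```

Emit:
{"method": "arm_command", "body": {"plan": [[[0,0,0,0,0,0,-1],[0,0,30,0,0,0,-1],[0,0,60,0,0,0,-1],[0,0,72,0,0,0,-1],[0,0,76,0,0,0,-1],[0,0,76,0,0,0,-1],[0,0,76,0,0,0,-1]]]}}

```text
time_s: 4.4
ee_pos: [0.5314, 0.2421, 0.0062]
eef_rot: [3.14, -0.002, 1.222]
force: [0.8, 0.5, -0.1]
grip_width: 0.0938
grip_force: 0.0
```

```bash
python3 -c "
from h import *
go([.5295,.2425,.004],np.radians(70.1))"
```

```text
t 4.4 at [0.5314 0.2421 0.0062] [ 3.1398e+00 -1.6000e-03  1.2217e+00] q6 0.71 w 0.0938 F [ 0.76  0.49 -0.12]
move [-0.2 -2.   2.2] [ 0.0018 -0.0016 -0.0018]
```

Emit:
{"method": "arm_command", "body": {"plan": [[[0,-1,1,0,0,0,-1],[0,-1,1,0,0,0,0.3],[0,-1,1,0,0,0,1],[0,-1,1,0,0,0,1],[0,-1,1,0,0,0,1],[0,-1,1,0,0,0,1],[0,-1,1,0,0,0,1],[0,-1,1,0,0,0,1],[0,-1,1,0,0,0,1],[0,-1,1,0,0,0,1],[0,-1,1,0,0,0,1],[0,-1,1,0,0,0,1]]], "squeeze": 45}}

```text
time_s: 5.6
ee_pos: [0.5294, 0.2422, 0.0035]
eef_rot: [-3.141, 0.0, 1.222]
force: [-3.1, 0.1, 2.1]
grip_width: 0.0262
grip_force: 45.0
```

```bash
python3 -c "
from h import *
go([.5295,.2425,.104],np.radians(70.1))"
```

```text
t 5.6 at [0.5294 0.2422 0.0035] [-3.1414e+00  1.0000e-04  1.2219e+00] q6 0.72 w 0.0262 F [-3.05  0.11  2.12]
move [ 2.000e-01 -1.000e-01 -1.005e+02] [-0.0002  0.0001 -0.0016]
```

The grip is flush on the button at 26.2 mm. I'll lift and check the pose in hand.

Emit:
{"method": "arm_command", "body": {"plan": [[[0,0,-5,0,0,0,1],[0,0,-20,0,0,0,1],[0,0,-45,0,0,0,1],[0,0,-70,0,0,0,1],[0,0,-90,0,0,0,1],[0,0,-96,0,0,0,1],[0,0,-96,0,0,0,1],[0,0,-96,0,0,0,1],[0,0,-96,0,0,0,1]]]}}

```text
time_s: 6.5
ee_pos: [0.5291, 0.242, 0.0983]
eef_rot: [-3.14, 0.001, 1.222]
force: [-0.2, 0.2, -3.7]
grip_width: 0.0254
grip_force: 45.0
```

```bash
python3 - <<'E'
from h import *
go([.5295,.2425,.104],np.radians(70.1))
im,de,i=snap("wrist","w3");s=snap("scene","s3")
P=cloud(i,de)
from station import ctrl
o=ctrl.get_obs();A=R.from_euler("xyz",o["eef_rot"])
T=A.inv().apply((P.reshape(-1,3)-o["ee_pos"])).reshape(P.shape)*1e3
# tool frame: gauge along -x; top surface of tube
for x0 in range(-150,95,10):
    k=(abs(T[...,0]-x0)<4)&(abs(T[...,1])<16)&(T[...,2]>-45)&(T[...,2]<8)
    if k.sum()>3: print(x0,k.sum(),"y",T[k][:,1].mean().round(1),"ztop",np.percentile(T[k][:,2],10).round(1))
c=np.hstack([cv2.resize(im[0:420],(560,420)),cv2.resize(s[0][130:340,340:460],(240,420))]);cv2.imwrite("pics/g3.png",c)
E
```

```text
t 6.5 at [0.5291 0.242  0.0983] [-3.1402e+00  1.2000e-03  1.2217e+00] q6 0.72 w 0.0254 F [-0.16  0.17 -3.69]
move [ 0.7  0.2 -5.7] [-0.0014  0.0012 -0.0018]
-80 4 y 13.0 ztop -18.2
-70 401 y -1.2 ztop -29.9
-60 680 y -0.7 ztop -29.9
-50 699 y -1.0 ztop -29.8
-20 696 y -1.0 ztop -29.8
-10 847 y -0.7 ztop -30.0
0 976 y -1.1 ztop -32.0
10 1389 y 0.9 ztop -37.6
20 966 y -1.1 ztop -29.9
30 1010 y -1.0 ztop -29.9
40 1051 y -1.2 ztop -30.0
50 1097 y -1.1 ztop -30.0
60 1154 y -1.1 ztop -29.9
70 1234 y -1.2 ztop -29.9
80 1351 y -1.2 ztop -31.1
90 917 y -1.1 ztop -32.0
```

View pics/g3.png

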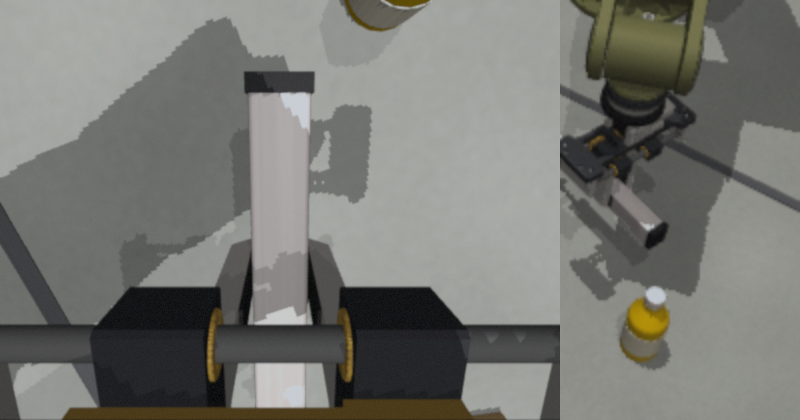

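The gauge is level, centred and aligned in the grip (top constant, sideways offset about -1 mm), with its tail cap at row 72 and clear of the glue. Now the round stud, foot at tool x = -144.

```bash
python3 -c "
from h import *
go([.6507,.104,.07],np.radians(79.5))"
```

```text
t 6.6 at [0.5292 0.242  0.0985] [-3.1405e+00  1.0000e-03  1.2218e+00] q6 0.72 w 0.0259 F [ 0.35 -0.1  -4.29]
move [-88.1 161.4  28.4] [-0.0012  0.0009 -0.1658]
```

Emit:
{"method": "arm_command", "body": {"plan": [[[-10,18,0,0,0,-0.02,1],[-25,46,0,0,0,-0.05,1],[-42,76,0,0,0,-0.08,1],[-59,107,0,0,0,-0.11,1],[-74,136,10,0,0,-0.14,1],[-84,154,20,0,0,-0.16,1],[-88,161,27,0,0,-0.166,1],[-88,161,27,0,0,-0.166,1],[-88,161,27,0,0,-0.166,1],[-88,161,27,0,0,-0.166,1]]]}}

```text
time_s: 7.6
ee_pos: [0.6505, 0.1055, 0.0731]
eef_rot: [3.141, -0.0, 1.389]
force: [-0.3, 0.2, -2.9]
grip_width: 0.0256
grip_force: 45.0
```

```bash
python3 - <<'E'
from h import *
go([.6507,.104,.037],np.radians(79.5))
im,de,i=snap("scene","s4"); im2,_,_=snap("top","t4")
cv2.imwrite("pics/m4.png",np.hstack([cv2.resize(im[170:245,240:340],(400,300),interpolation=cv2.INTER_CUBIC),cv2.resize(im2[150:240,230:350],(400,300),interpolation=cv2.INTER_CUBIC)]))
E
```

```text
t 7.6 at [0.6505 0.1055 0.0731] [ 3.1410e+00 -3.0000e-04  1.3887e+00] q6 0.29 w 0.0256 F [-0.28  0.2  -2.91]
move [-1.5  0.5 36.1] [ 0.0006 -0.0003  0.0011]
```

View pics/m4.png

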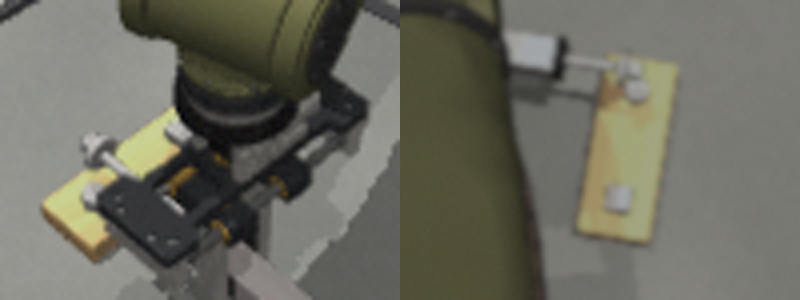

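The top view shows the foot cube at about (299.6,171) and the round stud at (301,177). I'll check that offset by rays at their heights.

```bash
python3 - <<'E'
from h import *
import pickle
im,de,i=pickle.load(open("t4.pkl","rb"))
print("foot",ray(i,299.6,170.7,.096).round(4),"round",ray(i,301.1,177,.034).round(4),"sq",ray(i,230+219/3.333,150+199/3.333,.034).round(4))
P=cloud(i,de);k=(P[...,2]>.085)&(P[...,2]<.105)&(abs(P[...,0]-.625)<.04)&(P[...,1]<.0)
print(P[k].round(3)[:30])
E
```

```text
foot [ 0.6211 -0.0365  0.096 ] round [ 0.6201 -0.0407  0.034 ] sq [ 0.5312 -0.0249  0.034 ]
[[ 0.636 -0.028  0.097]
 [ 0.637 -0.03   0.094]
 [ 0.633 -0.028  0.098]
 [ 0.631 -0.03   0.104]
 [ 0.632 -0.002  0.094]
 [ 0.629 -0.027  0.104]
 [ 0.629 -0.03   0.103]
 [ 0.629 -0.002  0.095]
 [ 0.629 -0.004  0.094]
 [ 0.629 -0.007  0.094]
 [ 0.63  -0.01   0.092]
 [ 0.628 -0.012  0.097]
 [ 0.629 -0.015  0.093]
 [ 0.63  -0.017  0.09 ]
 [ 0.627 -0.025  0.103]
 [ 0.627 -0.027  0.1  ]
 [ 0.628 -0.033  0.097]
 [ 0.628 -0.035  0.097]
 [ 0.628 -0.038  0.097]
 [ 0.627 -0.002  0.092]
 [ 0.625 -0.005  0.098]
 [ 0.626 -0.007  0.095]
 [ 0.627 -0.009  0.092]
 [ 0.626 -0.012  0.095]
 [ 0.626 -0.015  0.094]
 [ 0.626 -0.017  0.097]
 [ 0.627 -0.02   0.093]
 [ 0.626 -0.022  0.095]
 [ 0.624 -0.027  0.103]
 [ 0.624 -0.03   0.102]]
```

Within about 3 mm, so I shift 2 mm and descend.

Emit:
{"method": "arm_command", "body": {"plan": [[[-2,0,10,0,0,0,1],[-2,0,22,0,0,0,1],[-2,0,30,0,0,0,1],[-2,0,32,0,0,0,1],[-2,0,33,0,0,0,1],[-2,0,33,0,0,0,1],[-2,0,33,0,0,0,1]]]}}

```text
time_s: 8.4
ee_pos: [0.6506, 0.1025, 0.0398]
eef_rot: [3.141, -0.0, 1.388]
force: [-0.1, -0.3, -2.6]
grip_width: 0.0255
grip_force: 45.0
```

Emit:
{"method": "arm_command", "body": {"plan": [[[0,0,0.5,0,0,0,1],[0,0,1,0,0,0,1],[0,0,1,0,0,0,1],[0,0,1,0,0,0,1]]]}}

```text
time_s: 8.8
ee_pos: [0.6504, 0.1025, 0.0385]
eef_rot: [-3.142, -0.0, 1.388]
force: [-0.2, 0.1, -3.8]
grip_width: 0.0259
grip_force: 45.0
```

Emit:
{"method": "arm_command", "body": {"plan": [[[0,0,1,0,0,0,1],[0,0,2,0,0,0,1],[0,0,2,0,0,0,1],[0,0,2,0,0,0,1]]]}}

```text
time_s: 9.2
ee_pos: [0.6504, 0.1024, 0.0364]
eef_rot: [-3.141, 0.0, 1.388]
force: [-0.2, -0.0, -2.8]
grip_width: 0.0256
grip_force: 45.0
```

Emit:
{"method": "arm_command", "body": {"plan": [[[0,0,0.5,0,0,0,1],[0,0,1,0,0,0,1],[0,0,1,0,0,0,1],[0,0,1,0,0,0,1]]]}}

```text
time_s: 9.6
ee_pos: [0.6505, 0.1025, 0.0355]
eef_rot: [3.141, -0.0, 1.388]
force: [0.6, 0.9, -3.0]
grip_width: 0.0259
grip_force: 45.0
```

```bash
cat >> h.py <<'E'
def st():
    from station import ctrl
    o=ctrl.get_obs();A=R.from_euler("xyz",o["eef_rot"])
    print(round(o["time_s"],2),o["ee_pos"].round(4),"F",o["force"].round(1),"Ftool",A.inv().apply(o["force"]).round(1),"Mtool",A.inv().apply(o["moment"]).round(2),"w",round(float(o["grip_width"]),4))
E
python3 -c "
from h import *
st()"
```

```text
9.6 [0.6505 0.1025 0.0355] F [ 0.6  0.9 -3. ] Ftool [1.  0.4 3. ] Mtool [ 0.04 -0.04  0.07] w 0.0259
```

Emit:
{"method": "arm_command", "body": {"plan": [[[0,0,0.5,0,0,0,1],[0,0,1,0,0,0,1],[0,0,1,0,0,0,1],[0,0,1,0,0,0,1]]]}}

```text
time_s: 10.0
ee_pos: [0.6505, 0.1025, 0.0347]
eef_rot: [3.141, -0.0, 1.388]
force: [1.1, 0.3, -0.7]
grip_width: 0.0258
grip_force: 45.0
```

```bash
python3 -c "
from h import *
st()"
```

```text
10.0 [0.6505 0.1025 0.0347] F [ 1.1  0.3 -0.7] Ftool [0.5 1.1 0.7] Mtool [ 0.11 -0.26 -0.04] w 0.0258
```

Emit:
{"method": "arm_command", "body": {"plan": [[[0,0,0.5,0,0,0,1],[0,0,1,0,0,0,1],[0,0,1,0,0,0,1],[0,0,1,0,0,0,1]]]}}

```text
time_s: 10.4
ee_pos: [0.6506, 0.1025, 0.0336]
eef_rot: [3.141, -0.0, 1.388]
force: [0.4, 1.5, 0.9]
grip_width: 0.0259
grip_force: 45.0
```

```bash
python3 -c "
from h import *
st()"
```

```text
10.4 [0.6506 0.1025 0.0336] F [0.4 1.5 0.9] Ftool [ 1.6  0.1 -0.9] Mtool [ 0.01 -0.3  -0.04] w 0.0259
```

Contact is confirmed: the moment rose to -0.3 N·m and vertical force to about 4 N at TCP z of about 35 mm, which matches the 34 mm stud top. I'll hold it briefly, lift 20 mm, shift 90 mm to the square stud and lower.

Emit:
{"method": "arm_command", "body": {"plan": [[[0,0,0,0,0,0,1],[0,0,0,0,0,0,1],[0,0,0,0,0,0,1],[0,0,0,0,0,0,1],[0,0,-3,0,0,0,1],[0,0,-12,0,0,0,1],[0,0,-20,0,0,0,1],[0,0,-20,0,0,0,1]]]}}

```text
time_s: 11.2
ee_pos: [0.6511, 0.1024, 0.0551]
eef_rot: [3.14, -0.001, 1.388]
force: [-0.4, -0.7, -2.5]
grip_width: 0.0257
grip_force: 45.0
```

Emit:
{"method": "arm_command", "body": {"plan": [[[0,-10,0,0,0,0,1],[0,-30,0,0,0,0,1],[0,-55,0,0,0,0,1],[0,-78,0,0,0,0,1],[0,-90,0,0,0,0,1],[0,-90,0,0,0,0,1],[0,-90,0,0,0,0,1],[0,-90,8,0,0,0,1],[0,-90,14,0,0,0,1],[0,-90,17,0,0,0,1],[0,-90,17,0,0,0,1],[0,-90,17,0,0,0,1]]]}}

```text
time_s: 12.4
ee_pos: [0.562, 0.1188, 0.0363]
eef_rot: [-3.141, 0.0, 1.388]
force: [-0.4, 0.4, -3.7]
grip_width: 0.0257
grip_force: 45.0
```

```bash
python3 - <<'E'
from h import *
st();im,de,i=snap("top","t5"); im2,_,j=snap("scene","s5")
cv2.imwrite("pics/m5.png",np.hstack([cv2.resize(im2[170:245,240:340],(400,300),interpolation=cv2.INTER_CUBIC),cv2.resize(im[150:240,230:350],(400,300),interpolation=cv2.INTER_CUBIC)]))
E
```

```text
12.4 [0.562  0.1188 0.0363] F [-0.4  0.4 -3.7] Ftool [ 0.3 -0.5  3.7] Mtool [ 0.04 -0.01 -0.01] w 0.0257
```

View pics/m5.png

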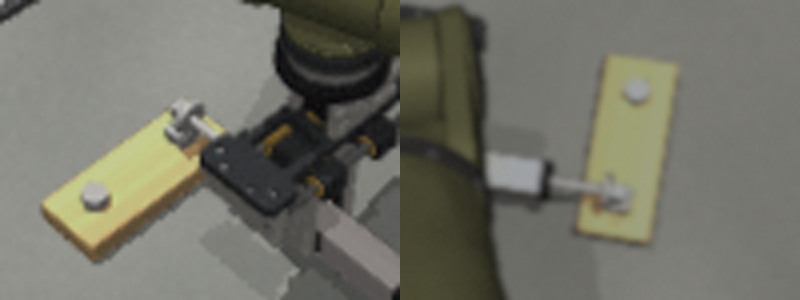

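The foot is directly over the square stud and no longer over the round one (top crop foot at (620,195)). The rod is still closed. I'll lower to contact.

Emit:
{"method": "arm_command", "body": {"plan": [[[0,0,1,0,0,0,1],[0,0,1.5,0,0,0,1],[0,0,2,0,0,0,1],[0,0,2,0,0,0,1],[0,0,2,0,0,0,1]]]}}

```text
time_s: 13.0
ee_pos: [0.562, 0.1189, 0.0346]
eef_rot: [3.141, -0.0, 1.388]
force: [0.5, 0.6, -1.7]
grip_width: 0.0257
grip_force: 45.0
```

```bash
python3 -c "
from h import *
st()"
```

```text
13.0 [0.562  0.1189 0.0346] F [ 0.5  0.6 -1.7] Ftool [0.7 0.4 1.7] Mtool [ 0.12 -0.15  0.03] w 0.0257
```

Emit:
{"method": "arm_command", "body": {"plan": [[[0,0,0.5,0,0,0,1],[0,0,1,0,0,0,1],[0,0,1,0,0,0,1],[0,0,1,0,0,0,1],[0,0,1,0,0,0,1],[0,0,1,0,0,0,1]]]}}

```text
time_s: 13.6
ee_pos: [0.562, 0.1189, 0.0336]
eef_rot: [3.141, -0.0, 1.388]
force: [0.9, 2.2, 1.4]
grip_width: 0.0257
grip_force: 45.0
```

```bash
python3 -c "
from h import *
st()"
```

```text
13.6 [0.562  0.1189 0.0336] F [0.9 2.2 1.4] Ftool [ 2.4  0.5 -1.4] Mtool [ 0.1  -0.33  0.01] w 0.0257
```

Contact is confirmed on the square stud too. I'll hold, lift, and take the numbers for the fork.

Emit:
{"method": "arm_command", "body": {"plan": [[[0,0,0,0,0,0,1],[0,0,0,0,0,0,1],[0,0,0,0,0,0,1],[0,0,-3,0,0,0,1],[0,0,-20,0,0,0,1],[0,0,-55,0,0,0,1],[0,0,-85,0,0,0,1],[0,0,-100,0,0,0,1],[0,0,-100,0,0,0,1],[0,0,-100,0,0,0,1]]]}}

```text
time_s: 14.6
ee_pos: [0.5614, 0.1187, 0.1325]
eef_rot: [-3.14, 0.0, 1.388]
force: [0.3, 0.7, -4.8]
grip_width: 0.0253
grip_force: 45.0
```

```bash
python3 -c "
from h import *
st();go([.4815,-.1418,.135],np.radians(79.8))"
```

```text
14.6 [0.5614 0.1187 0.1325] F [ 0.3  0.7 -4.8] Ftool [0.8 0.2 4.8] Mtool [ 0.12 -0.02  0.02] w 0.0253
t 14.6 at [0.5614 0.1187 0.1325] [-3.1404e+00  3.0000e-04  1.3876e+00] q6 0.33 w 0.0253 F [ 0.32  0.75 -4.78]
move [-270.7  -31.2   -2.4] [-0.0012  0.0003 -0.0052]
```

Emit:
{"method": "arm_command", "body": {"plan": [[[-15,-2,-2,0,0,0,1],[-45,-5,-2,0,0,0,1],[-80,-9,-2,0,0,0,1],[-120,-14,-2,0,0,0,1],[-160,-18,-2,0,0,-0.005,1],[-200,-23,-2,0,0,-0.005,1],[-235,-27,-2,0,0,-0.005,1],[-258,-30,-2,0,0,-0.005,1],[-271,-31,-2,0,0,-0.005,1],[-271,-31,-2,0,0,-0.005,1],[-271,-31,-2,0,0,-0.005,1],[-271,-31,-2,0,0,-0.005,1]]]}}

```text
time_s: 15.8
ee_pos: [0.4823, -0.1411, 0.1352]
eef_rot: [-3.141, -0.0, 1.394]
force: [0.4, -0.4, -3.3]
grip_width: 0.0263
grip_force: 45.0
```

```bash
python3 - <<'E'
from h import *
go([.4815,-.1418,.135],np.radians(79.8));im,de,i=snap("top","t6"); im2,_,j=snap("scene","s6")
cv2.imwrite("pics/m6.png",np.hstack([cv2.resize(im2[115:205,190:310],(400,300),interpolation=cv2.INTER_CUBIC),cv2.resize(im[190:280,310:430],(400,300),interpolation=cv2.INTER_CUBIC)]))
E
```

```text
t 15.8 at [ 0.4823 -0.1411  0.1352] [-3.1412e+00 -2.0000e-04  1.3938e+00] q6 -0.18 w 0.0263 F [ 0.39 -0.41 -3.3 ]
move [-0.8 -0.6  0.2] [-0.0004 -0.0002  0.0011]
```

View pics/m6.png

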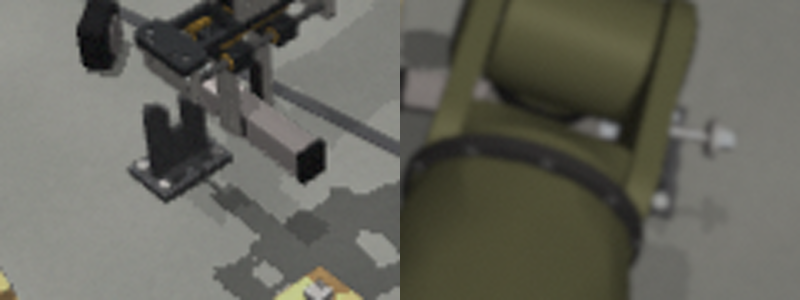

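The arm mostly hides the fork, but the collar at about (712,135) in the crop lies beyond the plate at about 668. I'll check this by projection.

```bash
python3 - <<'E'
from h import *
import pickle
for f,x0,y0,off in(("t6",310,190,400),("s6",190,115,0)):
    i=pickle.load(open(f+".pkl","rb"))[2]
    c=lambda p:tuple(np.round((np.array(proj(i,p))-[x0,y0])*10/3+[off,0]).astype(int).tolist())
    a=np.array([.4823,-.1411,.1525]);t=np.array([.177,.984,0])
    print(f,"collar",c(a-.135*t),"foot cube top",c(a-.144*t+[0,0,.006]),"tube end",c(a-.09*t),"slot top",c([.4618,-.251,.101]),"base corners",[c(np.array([.4618,-.251,.01])+s*.045*np.array([.984,-.177,0])-.03*t) for s in(-1,1)])
E
```

```text
t6 collar (709, 134) foot cube top (724, 135) tube end (645, 124) slot top (661, 139) base corners [(668, 215), (682, 103)]
s6 collar (150, 40) foot cube top (144, 31) tube end (180, 63) slot top (171, 92) base corners [(194, 124), (127, 166)]
```

The projections agree, so I lower into the slot in two stages.

Emit:
{"method": "arm_command", "body": {"plan": [[[0,-0.5,10,0,0,0,1],[0,-0.5,25,0,0,0,1],[0,-0.5,40,0,0,0,1],[0,-0.5,47,0,0,0,1],[0,-0.5,50,0,0,0,1],[0,-0.5,53,0,0,0,1],[0,-0.5,56,0,0,0,1],[0,-0.5,58,0,0,0,1],[0,-0.5,58,0,0,0,1]]]}}

```text
time_s: 16.8
ee_pos: [0.4816, -0.1419, 0.0774]
eef_rot: [3.142, 0.0, 1.393]
force: [0.2, -0.4, -3.1]
grip_width: 0.0256
grip_force: 45.0
```

```bash
python3 -c "
from h import *
st()"
```

```text
16.8 [ 0.4816 -0.1419  0.0774] F [ 0.2 -0.4 -3.1] Ftool [-0.4  0.2  3.1] Mtool [ 0.04 -0.01  0.02] w 0.0256
```

Emit:
{"method": "arm_command", "body": {"plan": [[[0,0,4,0,0,0,1],[0,0,9,0,0,0,1],[0,0,14,0,0,0,1],[0,0,19,0,0,0,1],[0,0,24,0,0,0,1],[0,0,25,0,0,0,1],[0,0,25,0,0,0,1],[0,0,25,0,0,0,1]]]}}

```text
time_s: 17.6
ee_pos: [0.4817, -0.1419, 0.0526]
eef_rot: [3.141, 0.0, 1.393]
force: [0.5, 0.5, -2.5]
grip_width: 0.0259
grip_force: 45.0
```

```bash
python3 - <<'E'
from h import *
st();snap("top","t7"); snap("scene","s7")
E
```

```text
17.6 [ 0.4817 -0.1419  0.0526] F [ 0.5  0.5 -2.5] Ftool [0.6 0.4 2.5] Mtool [ 0.04 -0.    0.06] w 0.0259
```

The rod is in the slot without contact. I pull along tool +x.

Emit:
{"method": "arm_command", "body": {"plan": [[[5,0,0,0,0,0,1],[10,0,0,0,0,0,1],[14,0,0,0,0,0,1],[18,0,0,0,0,0,1],[23,0,0,0,0,0,1],[28,0,0,0,0,0,1],[34,0,0,0,0,0,1],[40,0,0,0,0,0,1],[46,0,0,0,0,0,1],[52,0,0,0,0,0,1]]]}}

```text
time_s: 18.7
ee_pos: [0.4909, -0.0902, 0.0525]
eef_rot: [-3.142, 0.0, 1.393]
force: [0.5, -2.3, -2.9]
grip_width: 0.0255
grip_force: 45.0
```

```bash
python3 -c "
from h import *
st()"
```

```text
18.7 [ 0.4909 -0.0902  0.0525] F [ 0.5 -2.3 -2.9] Ftool [-2.2  0.9  2.9] Mtool [ 0.03 -0.39  0.  ] w 0.0255
```

Emit:
{"method": "arm_command", "body": {"plan": [[[7,0,0,0,0,0,1],[15,0,0,0,0,0,1],[23,0,0,0,0,0,1],[31,0,0,0,0,0,1],[39,0,0,0,0,0,1],[47,0,0,0,0,0,1],[55,0,0,0,0,0,1],[63,0,0,0,0,0,1],[69,0,0,0,0,0,1],[73,0,0,0,0,0,1],[75,0,0,0,0,0,1],[75,0,0,0,0,0,1]]]}}

```text
time_s: 19.9
ee_pos: [0.5042, -0.0166, 0.0525]
eef_rot: [-3.142, -0.0, 1.393]
force: [0.4, 0.2, -3.2]
grip_width: 0.0256
grip_force: 45.0
```

```bash
python3 -c "
from h import *
st()"
```

```text
19.9 [ 0.5042 -0.0166  0.0525] F [ 0.4  0.2 -3.2] Ftool [0.3 0.3 3.2] Mtool [ 0.05  0.07 -0.05] w 0.0256
```

Emit:
{"method": "arm_command", "body": {"plan": [[[1.5,0,0,0,0,0,1],[3,0,0,0,0,0,1],[4.5,0,0,0,0,0,1]]]}}

```text
time_s: 20.2
ee_pos: [0.5049, -0.0126, 0.0525]
eef_rot: [3.142, 0.0, 1.393]
force: [-0.8, -3.0, -3.9]
grip_width: 0.0257
grip_force: 45.0
```

```bash
python3 -c "
from h import *
st();snap('top','t8');snap('scene','s8')"
```

```text
20.2 [ 0.5049 -0.0126  0.0525] F [-0.8 -3.  -3.9] Ftool [-3.1 -0.2  3.9] Mtool [ 0.1  -0.36  0.01] w 0.0257
```

Emit:
{"method": "arm_command", "body": {"plan": [[[1.5,0,0,0,0,0,1],[3,0,0,0,0,0,1],[4.5,0,0,0,0,0,1]]]}}

```text
time_s: 20.6
ee_pos: [0.5056, -0.0085, 0.0524]
eef_rot: [-3.141, 0.001, 1.393]
force: [-3.1, -18.0, -3.9]
grip_width: 0.0259
grip_force: 45.0
```

```bash
python3 -c "
from h import *
st()"
```

```text
20.6 [ 0.5056 -0.0085  0.0524] F [ -3.1 -18.   -3.9] Ftool [-18.3   0.1   3.9] Mtool [ 0.07 -3.    0.02] w 0.0259
```

Force rose to 18 N after about 119 mm of travel, so this is the solid second stop. I'll back off 4 mm, lift straight up and use a slightly firmer grip against droop.

Emit:
{"method": "arm_command", "body": {"plan": [[[0,0,0,0,0,0,1],[-3,0,0,0,0,0,1],[-5,0,0,0,0,0,1],[-6,0,0,0,0,0,1],[-6,0,0,0,0,0,1],[-6,0,-5,0,0,0,1],[-6,0,-15,0,0,0,1],[-6,0,-30,0,0,0,1],[-6,0,-45,0,0,0,1],[-6,0,-60,0,0,0,1],[-6,0,-75,0,0,0,1],[-6,0,-90,0,0,0,1]]], "squeeze": 55}}

```text
time_s: 21.8
ee_pos: [0.5047, -0.0139, 0.144]
eef_rot: [3.141, -0.0, 1.393]
force: [0.5, 1.3, -3.9]
grip_width: 0.0255
grip_force: 55.0
```

Emit:
{"method": "arm_command", "body": {"plan": [[[0,0,-8,0,0,0,1],[0,0,-20,0,0,0,1],[0,0,-30,0,0,0,1],[0,0,-35,0,0,0,1],[0,0,-35,0,0,0,1],[0,0,-35,0,0,0,1],[0,0,-35,0,0,0,1]]]}}

```text
time_s: 22.5
ee_pos: [0.5044, -0.0139, 0.1769]
eef_rot: [-3.141, 0.0, 1.393]
force: [1.1, 0.2, -3.7]
grip_width: 0.0255
grip_force: 55.0
```

```bash
python3 - <<'E'
from h import *
from station import ctrl
st();im,de,i=snap("top","t9"); im2,_,j=snap("scene","s9");w,dw,k=snap("wrist","w9")
o=ctrl.get_obs();A=R.from_euler("xyz",o["eef_rot"]);T=A.inv().apply((cloud(k,dw).reshape(-1,3)-o["ee_pos"])).reshape(420,560,3)*1e3
for x0 in (-70,-60,-50,20,40,60,80):
    m=(abs(T[...,0]-x0)<4)&(abs(T[...,1])<16)&(T[...,2]>-45)&(T[...,2]<8);print(x0,m.sum(),np.percentile(T[m][:,2],10).round(1) if m.any() else "")
c=lambda p:np.round(proj(i,p),1)
a=o["ee_pos"]+[0,0,.0175];t=A.as_matrix()[:,0]
print("predicted px top: collar ext",c(a-.255*t),"closed",c(a-.135*t),"foot",c(a-.264*t),"scene foot",proj(j,a-.264*t))
cv2.imwrite("pics/m9.png",np.hstack([cv2.resize(im2[95:215,180:340],(400,300),interpolation=cv2.INTER_CUBIC),cv2.resize(im[180:300,270:430],(400,300),interpolation=cv2.INTER_CUBIC)]))
E
```

```text
22.5 [ 0.5044 -0.0139  0.1769] F [ 1.1  0.2 -3.7] Ftool [0.4 1.  3.7] Mtool [ 0.11  0.01 -0.02] w 0.0255
-70 363 -30.0
-60 687 -30.1
-50 709 -30.1
20 963 -30.0
40 1048 -30.0
60 1182 -30.0
80 1343 -30.6
predicted px top: collar ext [403.  227.6] closed [349.7 219. ] foot [407.1 228.3] scene foot (np.float64(233.79305418502426), np.float64(116.43256255863757))
```

View pics/m9.png

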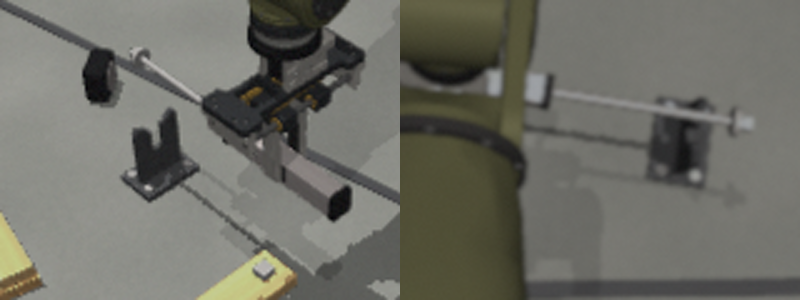

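The picture shows the collar at about (404,229), against (403,228) predicted for full extension. The gauge is level and clear of the fork, with the tube about 17 cm up, so I hand in.

```bash
python3 -c "
from station import ctrl
print(ctrl.hand_in())"
```

```text
the job is handed in; nothing more can be done
None
```

The job is handed in: the closed gauge's foot rested on the round stud and then the square one, then I drew it out at the fork to its second stop, and the arm is holding it extended and level about 17 cm above the table, at 22.5 s of the 64 s allowed.

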